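Make up two service kits for the moisture analysers

ROBOT

A 6-joint arm with a two-finger parallel gripper is mounted at the origin on the work surface. World frame = base frame: x ahead of the robot, y to its left, z up, the work surface at z = 0. Lengths are in m, angles in rad, forces in N, time in s.
With the tool pointing down it reaches from about 0.25 to 0.775 m from the base axis. Payload 4 kg.
Tool frame: the origin (TCP) lies between the finger pads; the fingertips stand 14 mm ahead of it and the grasp point (between the pads) lies 5 mm behind it (nose_length is the distance from the TCP to the fingertips, in m); z points along the fingers, y is the line along which they close (so a half turn about z gives the same grasp; the last joint's range is limited). The gripper opens to 94 mm and grips with 3 to 60 N. Pads are 16 mm wide; open, the fingers measure 119 mm over their backs; the gripper's body (75 mm by 177 mm) begins 78 mm behind the grasp point.
Start: joints at [-1.295, 0.087, 1.371, -0, 1.684, -0.103], TCP at [0.203, -0.511, 0.22] pointing down, gripper open.
Joint ranges: [-3.1, 3.1], [-0.76, 2.03], [0.27, 2.55], [-1.08, 4.22], [0.17, 2.65], [-2.57, 2.57]. Speed limits (rad/s): [2.79, 2.79, 3.14, 3.14, 3.14, 3.14].

INTERFACE

Orientations are given as [roll, pitch, yaw] about the fixed x, y, z axes, in that order (R = Rz(yaw) Ry(pitch) Rx(roll)).
In Python, from bench import * gives the robot as it stands.
- The arm moves only by the tool move_arm, never from a script. Its argument "steps" is one flat list of numbers, 7 for each row, row after row: the turn, a rotation vector about the world's x, y, z in rad, then the shift along the world's x, y, z in m, then the opening, from 0 (shut) to 1 (fully open). A call has 1 to 12 rows; each row is the pose to reach, as a shift and turn from the pose commanded when the call began; what a row does not reach only later rows make up. A row lasts 1/10 s, in which the tool goes at most 50 mm and 8.59 degrees, less where a joint would pass 70% of its speed; a pose out of reach is approached as far as the arm can. A call with a gripper value outside its range is refused whole. The fingers move at their own pace and stop on an object; the grip force is fixed at half the most. Time passes only in rows, so rows that repeat a pose let the fingers close. It gives the time, the measured TCP pose, the force, the opening and the grip force at its end, in the units of the state.
- get_obs(): the state, without advancing time (a new reading comes with each control period).
- snapshot(name): name is "scene" or "side" or "wrist"; returns (picture, depth): 480x640x3 uint8, red, green, blue; 480x640 float32, m along the optical axis (not along the pixel's ray), 0 where there is no reading.
- camera_model(name): a dict with "fx", "fy", "cx", "cy" (pixels), "rvec" (rotation vector, rad) and "tvec" (3), from world to camera coordinates, as OpenCV has them. Camera axes: x right, y down, z forward; pixel columns grow to the right and rows downward; lengths in m; the calibration is good to about 2 mm. The wrist camera is an equidistant fisheye: a pixel r from the principal point sees the ray r / f radians off the axis. A picture is of the moment at which its call begins: read the wrist's pose just before it. camera_model takes no time and is no camera call; for the wrist camera it gives the pose at the moment of the call.
- close_job(): hands the job in; it is judged then, once.
Trained networks look in the newest picture that a camera, given by its name, has taken for a name from the list of things; names that differ only in an ending like _2 or _b are one class to them, and where a whole thing is asked for, a point or a joint stands for the part that bears it (a point fixed in the world has none). Each returns a list of dicts, best first, with "score" (0 to 1); they miss things now and then, are a little off and sometimes report something else, mostly with a low value. They report only what shows in the picture. A call takes as long as a camera call. They do not tell look-alikes from the thing itself.
- silhouettes(camera, target): "pixels" (480x640 bool, what is visible of it) and "uv" ([column, row] in pixels, amid what is visible of it).
- spot_point(camera, target): "uv" ([column, row] in pixels: a listed point, or the origin of a listed thing).
The state is a dict: "time": time; "joint_positions": joint angles; "qvel": joint speeds; "joint_torque": joint torques, N m; "tool_pos": TCP position; "ee_rot": TCP orientation; "wrist_force": force on the tool from outside, world axes, zero at the start; "wrist_torque": the same for the moment, N m; "width": finger opening in m; "finger_force": force on a finger pad.
Only numpy, scipy, OpenCV 4.12 (cv2) and the standard library are available. Lean on these libraries where they do the work, as an engineer would, in place of code of your own. Each camera call takes 0.05 s, during which the arm holds its last target. There are 200 camera calls.

TASK

Make up the two service kits. The long steel tray gets the white wide-mouth bottle and the smallest check weight; the square steel tray gets the spray can and the largest check weight. In each tray stand the container upright in the wide pocket and the weight upright in the narrow pocket, setting them down rather than dropping them, and leave the amber bottle and the middle weight where they stand.

Things in the scene. Friction and masses are not known exactly. Their poses are not given: they have to be found in the camera images.
- long_tray: Oblong steel tray, 100 (its x) by 220 (its y) mm. Fixed, at any yaw. Floor 4 mm thick, rim and rib 12 mm high over the table, 3 mm thick. Origin: centre of underside, z up. A rib along its x parts two pockets: the wide pocket from y = -107 to +23 mm (middle at x 0, y -42), the narrow pocket from y = +26 to +107 mm (middle at x 0, y +66); both 94 mm in x.
- square_tray: Square steel tray, 170 by 170 mm. Fixed, at any yaw. Floor 4 mm thick, rim and rib 12 mm high over the table, 3 mm thick. Origin: centre of underside, z up. A rib along its x parts two pockets: the wide pocket from y = -82 to +16 mm (middle at x 0, y -33), the narrow pocket from y = +19 to +82 mm (middle at x 0, y +50); both 164 mm in x.
- carton: Open cardboard carton, 190 by 190 mm, outer walls 90 mm high and 4 mm thick, floor 5 mm thick. A cross of dividers, 80 mm high, parts it into four 90 mm cells: three hold one container each, standing free, one is empty. Fixed. Origin: centre of the underside, z up, axes along its sides; cell middles at x, y = +-46 mm.
- bottle: White plastic wide-mouth bottle, 150 mm high: body 60 mm in diameter up to 94 mm, shoulder to 108 mm, grey screw cap (tight) 44 mm in diameter from 112 to 150 mm, to grip it by. About 0.25 kg. Stands in a carton cell. Origin: centre of its underside, z up.
- spray_can: Spray can of bare aluminium, 156 mm high: straight body 52 mm in diameter up to 130 mm, domed top and a white spray button 14 mm in diameter on it. About 0.3 kg. Stands in a carton cell; grip it by the upper part of the body. Origin: centre of its underside, z up.
- amber_bottle: Amber glass bottle with a narrow neck and a black cap 30 mm in diameter, 142 mm high, body 56 mm in diameter. Stands in a carton cell and belongs there: not wanted. Origin: centre of its underside.
- stand: Flat wooden board, 56 (x) by 300 (y) by 20 mm high, fixed, on which the three check weights stand in a row. Origin: centre of the underside.
- large_weight: Largest check weight: steel cylinder 38 mm in diameter, 52 mm high, with a knob 22 mm in diameter on it, 72 mm high in all, 0.5 kg; grip it by the cylinder. Stands on the board. Origin: centre of its underside, z up.
- middle_weight: Middle check weight: steel cylinder 30 mm in diameter, 41 mm high, knob on it, 56 mm in all, 0.2 kg. Stands on the board: not wanted. Origin: centre of its underside.
- small_weight: Smallest check weight: steel cylinder 22 mm in diameter, 32 mm high, with a knob 13 mm in diameter on it, 44 mm in all, 0.1 kg; grip it by the cylinder. Stands on the board. Origin: centre of its underside, z up.
Mind the look-alikes: they are no part of the job. Leave any blue look-alike of the large_weight alone.

How it is judged:
By the outcome, as a careful person would: the job done as asked, in the order asked, and still so for the second after the job is handed in, with the robot touching nothing.
It also fails if it takes over 112 s, if anything falls off the work surface, if the arm or the gripper's body presses on something with over 40 N, if the wrist force passes 120 N, or if a joint passes its speed limit or range.

## Working session

There is one attempt and no reset: what is moved stays moved. The work goes in short steps, Python scripts to look and compute and a tool call to move; the robot and the scene stay as the last step left them, time stands still between calls to the robot, and variables do not carry over. Pictures are saved under pics/ and viewed, at most 14 in all, crops included, and the job is handed in when it is done.

Besides the shell and the picture viewer there is one more tool, called after "Request:" as name(argument=value, ...), one argument or row to a line, values as JSON. move_arm: Moves the arm, as the interface text tells. Its arguments: {"type":"object","properties":{"steps":{"type":"array"}},"required":["steps"]}

```bash
mkdir -p pics; ls; python3 - <<'E'
from bench import *
import cv2,numpy as np
print(get_obs())
ims=[]
for n in ("scene","side"):
    p,d=snapshot(n); np.save(f"pics/{n}_d.npy",d); cv2.imwrite(f"pics/{n}0.png",p[:,:,::-1])
    m=camera_model(n); print(n,m)
    for t in ["long_tray","square_tray","carton","bottle","spray_can","amber_bottle","stand","large_weight","middle_weight","small_weight"]:
        print(t,[(round(r["score"],2),np.round(r["uv"]).tolist(),int(r["pixels"].sum())) for r in silhouettes(n,t)][:3])
E
```

```text
pics
{'time': 0.0, 'joint_positions': array([-1.29511287e+00,  8.79399399e-02,  1.37223538e+00,  2.83040785e-05,
        1.68360255e+00, -1.03089997e-01]), 'qvel': array([-0.00016046,  0.00206397,  0.00049659, -0.00037048,  0.00042688,
       -0.00045392]), 'joint_torque': array([-9.34521740e-04, -3.40184927e+01, -3.02430046e+01,  7.17194262e-02,
        3.28356971e-02, -1.66911618e-04]), 'tool_pos': array([ 0.20324816, -0.51051264,  0.21832196]), 'ee_rot': array([-3.13942193e+00, -2.52857358e-04,  3.78776339e-01]), 'wrist_force': array([ 0.55187929, -0.54137285,  0.22349737]), 'wrist_torque': array([-0.04540373,  0.02449452,  0.03393613]), 'finger_force': 0.0, 'width': 0.09435547089279257}
scene {'fx': 623.7997966732661, 'fy': 623.7997966732661, 'cx': 324.73756065289604, 'cy': 241.54600842673352, 'rvec': array([ 1.6199801 ,  1.88121216, -0.800941  ]), 'tvec': array([ 0.07474567, -0.32494347,  1.65407814])}
long_tray [(0.73, [326.0, 294.0], 5129)]
square_tray [(0.77, [494.0, 239.0], 4940)]
carton [(0.88, [189.0, 212.0], 6411)]
bottle [(0.63, [206.0, 165.0], 1123), (0.45, [188.0, 213.
[... 363 characters left out ...]
6507703189343, 'cx': 322.68644652044134, 'cy': 239.10654289522438, 'rvec': array([ 0.89375385, -2.55012735,  1.02504353]), 'tvec': array([0.39386539, 0.26789277, 0.80201721])}
long_tray [(0.7, [276.0, 231.0], 3349)]
square_tray [(0.98, [231.0, 405.0], 10291), (0.57, [440.0, 177.0], 969)]
carton [(0.76, [417.0, 187.0], 5057), (0.69, [338.0, 278.0], 2791)]
bottle [(0.61, [440.0, 176.0], 989)]
spray_can [(0.78, [463.0, 155.0], 758)]
amber_bottle [(0.97, [421.0, 145.0], 702)]
stand [(0.95, [337.0, 276.0], 2746)]
large_weight [(0.72, [376.0, 227.0], 486), (0.63, [393.0, 276.0], 547), (0.49, [346.0, 258.0], 279)]
middle_weight [(0.6, [347.0, 259.0], 328)]
small_weight [(0.59, [316.0, 288.0], 195)]
```

View pics/scene0.png

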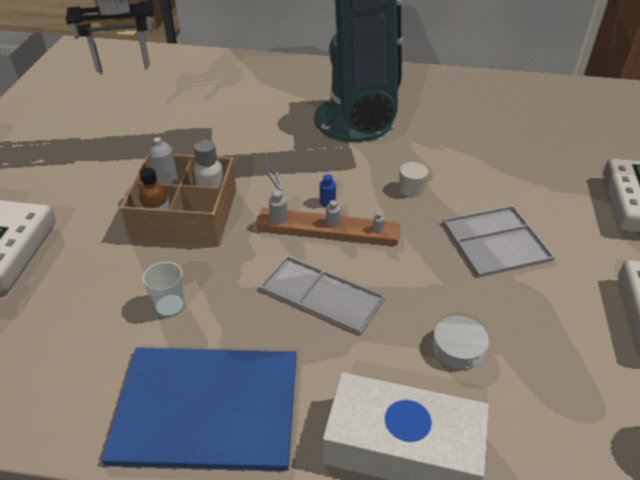

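View pics/side0.png

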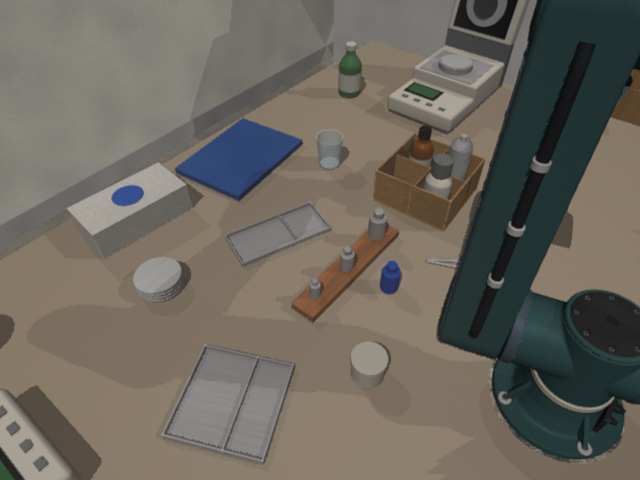

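The scene view shows the can (160,163), white bottle (206,165) and amber bottle (150,190) in the carton, with the near-right cell empty. The weights stand on the board at (278,207), (333,214) and (378,223), and the blue look-alike is at (328,190). Both tray ribs are visible: the long tray's is left of its middle, the square tray's toward the robot. The side view agrees.

```bash
cat > h.py <<'E'
from bench import *
import cv2,numpy as np
from scipy.optimize import least_squares,minimize
def cloud(n,d):
    m=camera_model(n); R=cv2.Rodrigues(np.array(m["rvec"]))[0]
    v,u=np.mgrid[:480,:640]; c=np.stack([(u-m["cx"])/m["fx"]*d,(v-m["cy"])/m["fy"]*d,d],-1)
    return (c-np.array(m["tvec"]))@R
def proj(n,P):
    m=camera_model(n); K=np.array([[m["fx"],0,m["cx"]],[0,m["fy"],m["cy"]],[0,0,1]])
    return cv2.projectPoints(np.asarray(P,float).reshape(-1,3),np.array(m["rvec"]),np.array(m["tvec"]),K,None)[0][:,0]
def circ(P,r):
    f=lambda c:np.hypot(*(P[:,:2]-c).T)-r
    s=least_squares(f,P[:,:2].mean(0),loss="soft_l1",f_scale=.002); return s.x,np.std(s.fun)
E
cat > m.py <<'E'
from h import *
things={"bottle":[(.115,.150,.022,.0),(.02,.09,.03,0)],"spray_can":[(.09,.13,.026,0)],"amber_bottle":[(.12,.15,.015,0)],
"large_weight":[(.024,.07,.019,0),(.075,.1,.011,0)],"middle_weight":[(.024,.058,.015,0)],"small_weight":[(.024,.05,.011,0)]}
for n in ("scene","side"):
    p,d=snapshot(n); C=cloud(n,d)
    print(n,"table z",np.median(C[(abs(C[...,0]-.45)<.3)&(abs(C[...,1])<.4)&(d>0)][:,2]).round(4))
    for t,bs in things.items():
        for r in silhouettes(n,t):
            if r["score"]<.45: continue
            k=cv2.erode(r["pixels"].astype(np.uint8),np.ones((3,3)))>0
            P=C[k&(d>0)]
            if len(P)<20: continue
            print(t,round(r["score"],2),np.round(r["uv"]),"rgb",p[k].mean(0).astype(int),"ctr",np.median(P,0).round(3),"z",np.percentile(P[:,2],[1,50,99]).round(4),end=" ")
            for z0,z1,R,_ in bs:
                Q=P[(P[:,2]>z0)&(P[:,2]<z1)]
                if len(Q)>8: c,s=circ(Q,R); print(len(Q),c.round(4),s.round(4),end=" ")
            print()
    for t,(sx,sy,rib) in {"long_tray":(.1,.22,.0245),"square_tray":(.17,.17,.0175),"carton":(.19,.19,None),"stand":(.056,.3,None)}.items():
        for r in silhouettes(n,t)[:1]:
            P=C[r["pixels"]&(d>0)]; z=np.percentile(P[:,2],[2,50,98])
            Q=P if t!="carton" else P[P[:,2]>.08]
            if t=="stand": Q=P[abs(P[:,2]-.02)<.005]
            rc=cv2.minAreaRect((Q[:,:2]*1000).astype(np.float32)); print(t,"z",z.round(4),np.round(rc[0],1),np.round(rc[1],1),round(rc[2],1))
E
python3 m.py
```

```text
scene table z 0.0016
bottle 0.68 [203. 164.] rgb [106 104  99] ctr [ 0.413 -0.266  0.112] z [0.07   0.1117 0.1569] 245 [ 0.3936 -0.2734] 0.0019 179 [ 0.3938 -0.2738] 0.0019 
spray_can 0.95 [164. 164.] rgb [105 104 102] ctr [ 0.415 -0.361  0.12 ] z [0.0594 0.1197 0.1603] 327 [ 0.3967 -0.3724] 0.002 
amber_bottle 0.77 [152. 194.] rgb [72 52 38] ctr [ 0.502 -0.354  0.104] z [0.0653 0.1037 0.149 ] 206 [ 0.4879 -0.3621] 0.0038 
large_weight 0.76 [326. 188.] rgb [33 52 98] ctr [ 0.364 -0.019  0.045] z [0.0064 0.045  0.0735] 255 [ 0.3479 -0.0214] 0.005 
large_weight 0.62 [275. 206.] rgb [101  99  98] ctr [ 0.459 -0.109  0.063] z [0.0247 0.0626 0.0932] 265 [ 0.4452 -0.1121] 0.0018 75 [ 0.4433 -0.1134] 0.0041 
middle_weight 0.52 [330. 218.] rgb [98 96 95] ctr [0.451 0.005 0.052] z [0.0249 0.0519 0.0766] 142 [0.44   0.0037] 0.0017 
small_weight 0.75 [378. 222.] rgb [99 97 97] ctr [0.454 0.1   0.048] z [0.0274 0.0477 0.0641] 52 [0.4451 0.0989] 0.0021 
long_tray z [-0.0001  0.0045  0.0135] [622.8   7.7] [230.1 118.3] 69.6
square_tray z [0.0027 0.0562 0.091 ] [ 381.4 -351.4] [326.1 245.2] 3.4
car
[... 498 characters left out ...]
 [0.065  0.1049 0.1495] 154 [ 0.4874 -0.3643] 0.0037 
large_weight 0.75 [394. 278.] rgb [ 42  55 102] ctr [ 0.344 -0.01   0.05 ] z [0.0084 0.0497 0.0741] 310 [ 0.3504 -0.0229] 0.0041 
middle_weight 0.54 [345. 257.] rgb [104 100  98] ctr [0.434 0.011 0.058] z [0.0282 0.0583 0.0786] 118 [0.4399 0.0027] 0.0009 
small_weight 0.5 [314. 288.] rgb [105 102  99] ctr [0.441 0.105 0.049] z [0.0281 0.0493 0.0653] 70 [0.4457 0.0987] 0.0009 
long_tray z [0.0015 0.0056 0.0144] [632.5   1.9] [230.2 118.8] 69.0
square_tray z [0.002  0.0051 0.0139] [426.9 346.5] [177.9 179.1] 25.2
carton z [0.0035 0.0584 0.0918] [ 439.1 -322.5] [191.1 197.4] 3.3
stand z [0.0045 0.0206 0.0239] [440.8  -6.2] [301.9  57.9] 89.5
```

```bash
cat > t.py <<'E'
from h import *
from scipy.spatial import cKDTree
T={"long_tray":(.1,.22,.0245,(.628,.005),69),"square_tray":(.17,.17,.0175,(.427,.346),25)}
D={n:snapshot(n)[1] for n in ("scene","side")}
for t,(sx,sy,rib,c0,a0) in T.items():
    x=np.linspace(-sx/2,sx/2,150);y=np.linspace(-sy/2,sy/2,150)
    pts=[]
    for o in (0,.0015,.003):
        h=sx/2-o;g=sy/2-o
        pts+=[np.c_[x,0*x+g],np.c_[x,0*x-g],np.c_[0*y+h,y],np.c_[0*y-h,y],np.c_[x,0*x+rib-.0015+o]]
    tree=cKDTree(np.vstack(pts))
    for n,d in D.items():
        C=cloud(n,d); 
        w=C[(d>0)&(np.hypot(C[...,0]-c0[0],C[...,1]-c0[1])<.14)]
        zt=np.median(w[w[:,2]<.003][:,2]); P=w[(w[:,2]>zt+.0065)&(w[:,2]<zt+.018)]
        best=[]
        for a in range(0,360,10):
            def f(q):
                c,s=np.cos(q[2]),np.sin(q[2]); L=(P[:,:2]-q[:2])@np.array([[c,-s],[s,c]])
                return tree.query(L)[0]
            s=least_squares(f,[*c0,np.deg2rad(a0+a)],loss="soft_l1",f_scale=.002,diff_step=1e-3); best.append((s.cost/len(P)*1e6,*s.x[:2].round(4),np.rad2deg(s.x[2]).round(1)%360))
        best.sort(); print(t,n,len(P),"zt",zt.round(4),[np.round(b,4).tolist() for b in best[:6]])
print(camera_model("wrist")["tvec"]); m=camera_model("wrist"); R=cv2.Rodrigues(m["rvec"])[0]; print("cam pos",-R.T@m["tvec"],"axis",R[2]); print(get_obs()["tool_pos"])
E
python3 t.py
```

```text
long_tray scene 1147 zt 0.0002 [[6.2696, 0.6302, 0.0092, 159.3], [6.2696, 0.6302, 0.0092, 159.3], [6.2696, 0.6302, 0.0092, 159.3], [6.2696, 0.6302, 0.0092, 159.3], [6.2696, 0.6302, 0.0092, 159.3], [6.2696, 0.6302, 0.0092, 159.3]]
long_tray side 809 zt 0.0011 [[4.815, 0.6278, 0.0086, 158.8], [4.8152, 0.6278, 0.0087, 158.9], [4.8152, 0.6278, 0.0087, 158.9], [4.8152, 0.6278, 0.0087, 158.9], [4.8152, 0.6278, 0.0087, 158.9], [4.8152, 0.6278, 0.0087, 158.9]]
square_tray scene 1127 zt 0.0003 [[6.704, 0.425, 0.3494, 115.1], [6.7042, 0.4249, 0.3496, 114.9], [6.7043, 0.4249, 0.3496, 114.9], [6.7043, 0.4249, 0.3496, 114.9], [6.7043, 0.4249, 0.3496, 114.9], [6.7151, 0.4251, 0.3497, 115.3]]
square_tray side 1617 zt 0.0009 [[5.2612, 0.4227, 0.3492, 114.6], [5.2612, 0.4227, 0.3492, 114.6], [5.2614, 0.4226, 0.3492, 114.6], [5.2616, 0.4226, 0.3492, 114.6], [5.2634, 0.4228, 0.3494, 115.1], [5.2646, 0.4229, 0.3493, 115.2]]
[-0.55050254 -0.02384477  0.38879509]
cam pos [ 0.26680047 -0.48590711  0.38405083] axis [-0.21767981 -0.08768662 -0.97207333]
[ 0.20338942 -0.51101961  0.21949873]
```

Request:
move_arm(
  steps=[0, 0, 0.827, 0.242, 0.61, 0, 0.6, 0, 0, 0.827, 0.242, 0.61, 0, 0.6, 0, 0, 0.827, 0.242, 0.61, 0, 0.6, 0, 0, 0.827, 0.242, 0.61, 0, 0.6, 0, 0, 0.827, 0.242, 0.61, 0, 0.6, 0, 0, 0.827, 0.242, 0.61, 0, 0.6, 0, 0, 0.827, 0.242, 0.61, 0, 0.6, 0, 0, 0.827, 0.242, 0.61, 0, 0.6, 0, 0, 0.827, 0.242, 0.61, 0, 0.6, 0, 0, 0.827, 0.242, 0.61, 0, 0.6, 0, 0, 0.827, 0.242, 0.61, 0, 0.6, 0, 0, 0.827, 0.242, 0.61, 0, 0.6],
)

```text
time: 3.5
tool_pos: [0.425, 0.0488, 0.22]
ee_rot: [3.14, -0.0, 1.206]
wrist_force: [0.3, -0.6, 0.5]
width: 0.0567
finger_force: 0.0
```

Request:
move_arm(
  steps=[0, 0, 0, 0.0204, 0.05, 0, 0.6, 0, 0, 0, 0.0204, 0.05, 0, 0.6, 0, 0, 0, 0.0204, 0.05, -0.04, 0.6, 0, 0, 0, 0.0204, 0.05, -0.08, 0.6, 0, 0, 0, 0.0204, 0.05, -0.1, 0.6, 0, 0, 0, 0.0204, 0.05, -0.1, 0.6, 0, 0, 0, 0.0204, 0.05, -0.1, 0.6],
)

```text
time: 4.2
tool_pos: [0.4452, 0.0961, 0.1201]
ee_rot: [3.141, 0.0, 1.205]
wrist_force: [-0.5, 0.4, 0.0]
width: 0.0565
finger_force: 0.0
```

```bash
cat > w.py <<'E'
from h import *
import sys
def ray(m,uv):
    x=(np.array(uv,float)-[m["cx"],m["cy"]])/m["fx"]; r=np.hypot(*x); s=np.sin(r)/r
    R=cv2.Rodrigues(m["rvec"])[0]; return -R.T@m["tvec"],R.T@np.array([x[0]*s,x[1]*s,np.cos(r)])
def hit(m,uv,z):
    o,d=ray(m,uv); return o+d*(z-o[2])/d[2]
if __name__=="__main__":
    m=camera_model("wrist"); o=get_obs(); print(o["tool_pos"],o["ee_rot"],o["width"])
    p,d=snapshot("wrist"); cv2.imwrite(sys.argv[1],p[:,:,::-1])
    for a in sys.argv[2:]:
        t,z=a.split("="); 
        for r in silhouettes("wrist",t)[:2]:
            v,u=np.nonzero(r["pixels"]); k=d[v,u]>0
            R=cv2.Rodrigues(m["rvec"])[0]; Q=[]
            for uu,vv in list(zip(u[k],v[k]))[::3]:
                oo,dd=ray(m,(uu,vv)); Q.append(oo+dd*d[vv,uu]/(R[2]@dd))
            Q=np.array(Q); top=Q[Q[:,2]>float(z)-.004] if len(Q) else Q
            print(t,round(r["score"],2),np.round(r["uv"]),"topz",np.percentile(Q[:,2],98).round(4) if len(Q) else None,"top ctr",top.mean(0).round(4) if len(top) else None,len(top),(top.min(0)+top.max(0))[:2].round(4)/2 if len(top) else None)
E
python3 w.py pics/w1.png small_weight=0.064
```

```text
[0.44521904 0.09609876 0.12013258] [3.14107043e+00 2.41869818e-05 1.20502513e+00] 0.05649847713663289
small_weight 0.72 [311. 254.] topz 0.0641 top ctr [0.4462 0.1004 0.0629] 105 [0.446   0.09995]
small_weight 0.58 [327. 282.] topz 0.0208 top ctr [0.4557 0.0604 0.1457] 11 [0.44785 0.0537 ]
```

View pics/w1.png

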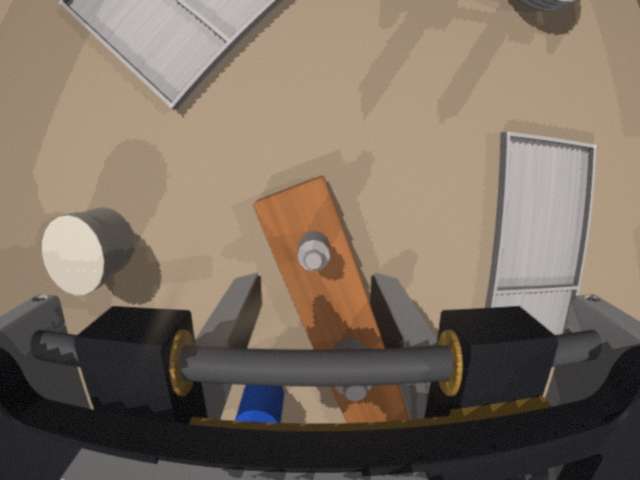

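The wrist view shows the small weight's knob at (313,250), between the fingers (columns 245 and 390). It measures (0.446, 0.100), which matches the fixed cameras.

Request:
move_arm(
  steps=[0, 0, 0, 0.0005, 0.003, -0.03, 0.6, 0, 0, 0, 0.0005, 0.003, -0.06, 0.6, 0, 0, 0, 0.0005, 0.003, -0.081, 0.6, 0, 0, 0, 0.0005, 0.003, -0.081, 0.6, 0, 0, 0, 0.0005, 0.003, -0.081, 0.6, 0, 0, 0, 0.0005, 0.003, -0.081, 0, 0, 0, 0, 0.0005, 0.003, -0.081, 0, 0, 0, 0, 0.0005, 0.003, -0.081, 0, 0, 0, 0, 0.0005, 0.003, -0.081, 0, 0, 0, 0, 0.0005, 0.003, -0.081, 0, 0, 0, 0, 0.0005, 0.003, -0.081, 0, 0, 0, 0, 0.0005, 0.003, -0.081, 0],
)

```text
time: 5.5
tool_pos: [0.4457, 0.0997, 0.0389]
ee_rot: [3.141, -0.0, 1.206]
wrist_force: [-0.4, -0.4, 2.1]
width: 0.0216
finger_force: 30.0
```

Request:
move_arm(
  steps=[0, 0, 0, 0, 0, 0.04, 0, 0, 0, 0, 0, 0, 0.08, 0, 0, 0, 0, 0.04, -0.038, 0.08, 0, 0, 0, 0, 0.08, -0.076, 0.08, 0, 0, 0, 0, 0.12, -0.114, 0.08, 0, 0, 0, 0, 0.16, -0.152, 0.08, 0, 0, 0, 0, 0.16, -0.152, 0.08, 0, 0, 0, 0, 0.16, -0.152, 0.08, 0, 0, 0, 0, 0.16, -0.152, 0.05, 0, 0, 0, 0, 0.16, -0.152, 0.02, 0, 0, 0, 0, 0.16, -0.152, 0.0, 0, 0, 0, 0, 0.16, -0.152, 0.0, 0],
)

```text
time: 6.7
tool_pos: [0.6014, -0.0506, 0.0339]
ee_rot: [-3.132, 0.001, 1.207]
wrist_force: [0.5, -0.2, -1.5]
width: 0.0215
finger_force: 30.0
```

```bash
python3 w.py pics/w2.png long_tray=0.012
```

```text
[ 0.60140788 -0.05061599  0.03392314] [-3.13193900e+00  1.49045081e-03  1.20679381e+00] 0.021534679806675634
long_tray 0.97 [321. 146.] topz 0.0117 top ctr [0.6286 0.0073 0.0114] 1852 [0.6302 0.0127]
```

View pics/w2.png

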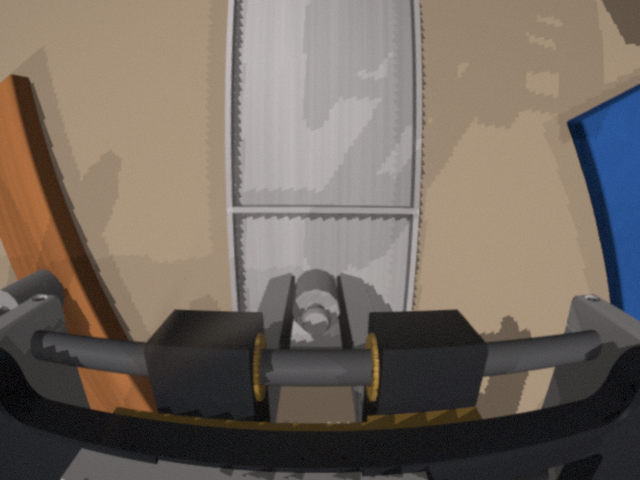

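The wrist view shows the weight held at (316,318), centred between the long tray's sides (232 to 415) and past the rib at row 210. The arm is still settling.

Request:
move_arm(
  steps=[0, 0, 0, 0, 0, 0, 0, 0, 0, 0, 0, 0, 0, 0, 0, 0, 0, 0, 0, 0, 0],
)

```text
time: 7.1
tool_pos: [0.6064, -0.0524, 0.0401]
ee_rot: [3.139, -0.0, 1.206]
wrist_force: [-1.0, 0.2, -1.1]
width: 0.0214
finger_force: 30.0
```

Request:
move_arm(
  steps=[0, 0, 0, 0, 0, -0.007, 0, 0, 0, 0, 0, 0, -0.012, 0, 0, 0, 0, 0, 0, -0.015, 0, 0, 0, 0, 0, 0, -0.016, 0, 0, 0, 0, 0, 0, -0.016, 0, 0, 0, 0, 0, 0, -0.016, 0],
)

```text
time: 7.7
tool_pos: [0.605, -0.0522, 0.0229]
ee_rot: [-3.14, 0.0, 1.206]
wrist_force: [-3.5, 0.8, 5.0]
width: 0.0214
finger_force: 30.0
```

Request:
move_arm(
  steps=[0, 0, 0, 0, 0, 0, 0.45, 0, 0, 0, 0, 0, 0, 0.45, 0, 0, 0, 0, 0, 0, 0.45, 0, 0, 0, 0, 0, 0, 0.45, 0, 0, 0, 0, 0, 0.03, 0.45, 0, 0, 0, 0, 0, 0.08, 0.45, 0, 0, 0, 0, 0, 0.13, 0.7, 0, 0, 0, 0, 0, 0.18, 0.7, 0, 0, 0, 0, 0, 0.18, 0.7],
)

```text
time: 8.6
tool_pos: [0.6097, -0.053, 0.2129]
ee_rot: [3.124, -0.003, 1.206]
wrist_force: [-0.4, -0.3, 0.6]
width: 0.0627
finger_force: 0.0
```

```bash
python3 w.py pics/w3.png small_weight=0.048 long_tray=0.012
```

```text
[ 0.60965922 -0.05298435  0.21286064] [ 3.12372191 -0.00343298  1.20590575] 0.062708957127346
long_tray 0.56 [304. 154.] topz 0.0119 top ctr [0.6278 0.0065 0.011 ] 758 [0.62785 0.0089 ]
```

View pics/w3.png

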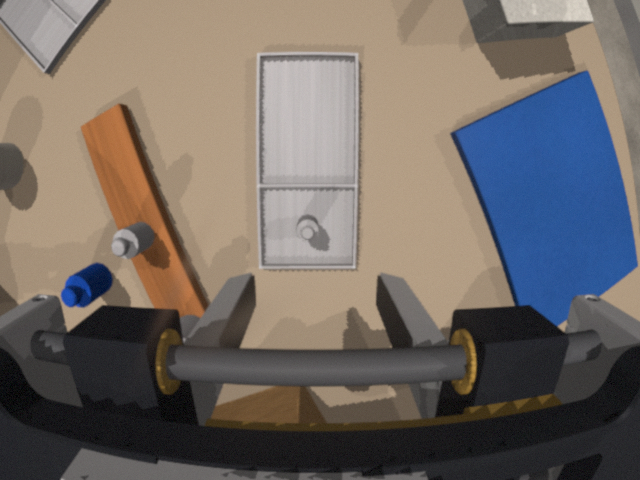

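The small weight stands upright in the narrow pocket at (308,230). Next is the bottle.

Request:
move_arm(
  steps=[0, 0, 0, 0, 0, 0.02, 0.8, 0, 0, 0, -0.2115, -0.2215, 0.02, 0.8, 0, 0, 0, -0.2115, -0.2215, 0.02, 0.8, 0, 0, 0, -0.2115, -0.2215, 0.02, 0.8, 0, 0, 0, -0.2115, -0.2215, 0.02, 0.8, 0, 0, 0, -0.2115, -0.2215, 0.02, 0.8, 0, 0, 0, -0.2115, -0.2215, 0.02, 0.8, 0, 0, 0, -0.2115, -0.2215, 0.02, 0.8, 0, 0, 0, -0.2115, -0.2215, 0.02, 0.8, 0, 0, 0, -0.2115, -0.2215, 0.02, 0.8, 0, 0, 0, -0.2115, -0.2215, 0.02, 0.8],
)

```text
time: 9.85
tool_pos: [0.3949, -0.2726, 0.2217]
ee_rot: [-3.14, -0.001, 1.208]
wrist_force: [-0.6, 0.0, 0.3]
width: 0.0751
finger_force: 0.0
```

```bash
python3 w.py pics/w4.png bottle=0.155 spray_can=0.135
```

```text
[ 0.39488466 -0.27255055  0.22166053] [-3.14039573e+00 -1.07783788e-03  1.20811889e+00] 0.07512629997343373
bottle 0.57 [313. 246.] topz 0.1555 top ctr [ 0.3941 -0.2723  0.1542] 1101 [ 0.39365 -0.2727 ]
spray_can 0.69 [352. 323.] topz 0.1605 top ctr [ 0.4005 -0.3558  0.1489] 235 [ 0.39995 -0.31905]
```

View pics/w4.png

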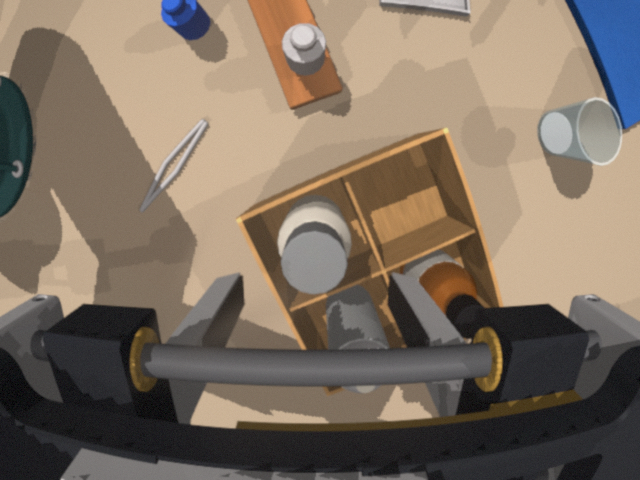

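The white bottle's cap is at (314,258), between the fingers, with its top at z 0.155. It measures (0.3937, -0.273). The amber bottle and the can are clear of the fingers' path.

Request:
move_arm(
  steps=[0, 0, 0, -0.001, -0.0005, -0.03, 0.8, 0, 0, 0, -0.001, -0.0005, -0.06, 0.8, 0, 0, 0, -0.001, -0.0005, -0.08, 0.8, 0, 0, 0, -0.001, -0.0005, -0.089, 0.8, 0, 0, 0, -0.001, -0.0005, -0.089, 0.8, 0, 0, 0, -0.001, -0.0005, -0.089, 0, 0, 0, 0, -0.001, -0.0005, -0.089, 0, 0, 0, 0, -0.001, -0.0005, -0.089, 0, 0, 0, 0, -0.001, -0.0005, -0.089, 0, 0, 0, 0, -0.001, -0.0005, -0.089, 0, 0, 0, 0, -0.001, -0.0005, -0.089, 0],
)

```text
time: 11.1
tool_pos: [0.3932, -0.2746, 0.1342]
ee_rot: [3.14, 0.0, 1.206]
wrist_force: [-0.9, -0.2, 2.6]
width: 0.0435
finger_force: 30.0
```

Request:
move_arm(
  steps=[0, 0, 0, 0, 0, 0.02, 0, 0, 0, 0, 0, 0, 0.045, 0, 0, 0, 0, 0, 0, 0.075, 0, 0, 0, 0, 0, 0, 0.105, 0, 0, 0, 0, 0, 0, 0.13, 0, 0, 0, 0, 0, 0, 0.13, 0, 0, 0, 0, 0, 0, 0.13, 0],
)

```text
time: 11.8
tool_pos: [0.3929, -0.2742, 0.2626]
ee_rot: [-3.141, -0.0, 1.206]
wrist_force: [0.3, -0.1, -2.1]
width: 0.0433
finger_force: 30.0
```

Request:
move_arm(
  steps=[0, 0, 0, 0.01, 0.013, 0, 0, 0, 0, 0, 0.03, 0.038, 0, 0, 0, 0, 0, 0.055, 0.07, 0, 0, 0, 0, 0, 0.08, 0.103, 0, 0, 0, 0, 0, 0.105, 0.135, 0, 0, 0, 0, 0, 0.13, 0.167, 0, 0, 0, 0, 0, 0.155, 0.199, 0, 0, 0, 0, 0, 0.18, 0.231, 0, 0, 0, 0, 0, 0.205, 0.263, 0, 0, 0, 0, 0, 0.23, 0.295, 0, 0, 0, 0, 0, 0.245, 0.314, 0, 0, 0, 0, 0, 0.251, 0.322, 0, 0],
)

```text
time: 13.0
tool_pos: [0.644, 0.0499, 0.2591]
ee_rot: [-3.135, 0.002, 1.209]
wrist_force: [-0.6, 0.7, -2.1]
width: 0.0435
finger_force: 30.0
```

Request:
move_arm(
  steps=[0, 0, 0, 0, 0, 0, 0, 0, 0, 0, 0, 0, -0.02, 0, 0, 0, 0, 0, 0, -0.05, 0, 0, 0, 0, 0, 0, -0.08, 0, 0, 0, 0, 0, 0, -0.105, 0, 0, 0, 0, 0, 0, -0.118, 0, 0, 0, 0, 0, 0, -0.118, 0, 0, 0, 0, 0, 0, -0.118, 0, 0, 0, 0, 0, 0, -0.118, 0],
)

```text
time: 13.9
tool_pos: [0.6451, 0.0473, 0.1479]
ee_rot: [3.138, -0.001, 1.205]
wrist_force: [-0.2, -0.3, -1.7]
width: 0.0436
finger_force: 30.0
```

Quick check from the side and wrist before setting down.

```bash
python3 w.py pics/w5.png bottle=0.16; python3 - <<'E'
from h import *
p,d=snapshot("side"); C=cloud("side",d)
w=(d>0)&(np.hypot(C[...,0]-.644,C[...,1]-.048)<.045)&(C[...,2]>.02)&(C[...,2]<.1)
P=C[w]; print(len(P),P[:,2].min()); Q=P[P[:,2]<.09]; print(circ(Q,.03))
E
```

```text
[0.64508556 0.04731437 0.14792654] [ 3.13774516e+00 -1.27450098e-03  1.20540792e+00] 0.043577673895019965
bottle 0.86 [313. 282.] topz 0.1691 top ctr [0.6474 0.0519 0.1676] 2489 [0.6464  0.05145]
729 0.020580599426577938
(array([0.64615457, 0.04763949]), np.float64(0.00110478990444958))
```

View pics/w5.png

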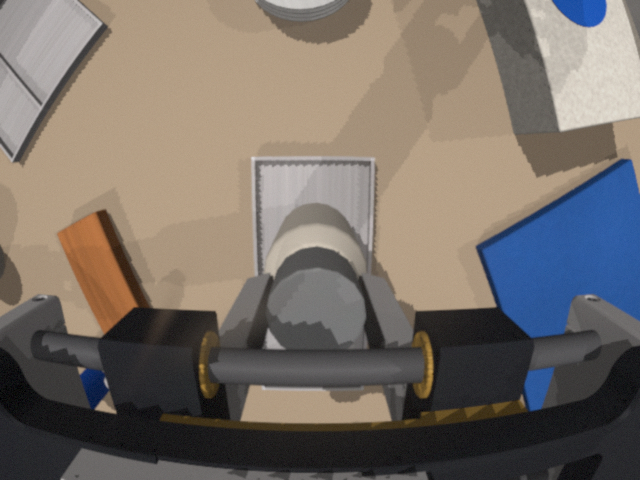

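The bottle hangs upright over the middle of the wide pocket, cap at (316,300) between the rims at 255 and 372. Its base is about 15 mm above the floor.

Request:
move_arm(
  steps=[0, 0, 0, 0, 0, -0.005, 0, 0, 0, 0, 0, 0, -0.009, 0, 0, 0, 0, 0, 0, -0.011, 0, 0, 0, 0, 0, 0, -0.012, 0, 0, 0, 0, 0, 0, -0.012, 0, 0, 0, 0, 0, 0, -0.012, 0],
)

```text
time: 14.65
tool_pos: [0.6441, 0.0477, 0.1333]
ee_rot: [3.141, -0.0, 1.206]
wrist_force: [0.4, -0.2, -1.3]
width: 0.0436
finger_force: 30.0
```

Request:
move_arm(
  steps=[0, 0, 0, 0, 0, -0.001, 0, 0, 0, 0, 0, 0, -0.001, 0, 0, 0, 0, 0, 0, -0.001, 0],
)

```text
time: 14.95
tool_pos: [0.6441, 0.0478, 0.1333]
ee_rot: [3.141, -0.0, 1.206]
wrist_force: [-1.7, 1.1, 1.2]
width: 0.0437
finger_force: 30.0
```

Request:
move_arm(
  steps=[0, 0, 0, 0, 0, 0, 0.7, 0, 0, 0, 0, 0, 0, 0.7, 0, 0, 0, 0, 0, 0, 0.7, 0, 0, 0, 0, 0, 0, 0.7, 0, 0, 0, 0, 0, 0.03, 0.7, 0, 0, 0, 0, 0, 0.07, 0.7, 0, 0, 0, 0, 0, 0.1, 0.7, 0, 0, 0, 0, 0, 0.1, 0.7],
)

```text
time: 15.75
tool_pos: [0.6464, 0.0477, 0.2392]
ee_rot: [3.131, -0.004, 1.206]
wrist_force: [0.7, 0.4, 0.8]
width: 0.0656
finger_force: 0.0
```

Request:
move_arm(
  steps=[0, 0, 0, -0.04, -0.032, 0, 0.7, 0, 0, -0.3, -0.1985, -0.16, 0, 0.7, 0, 0, -0.771, -0.1985, -0.16, 0, 0.7, 0, 0, -0.771, -0.1985, -0.16, 0, 0.7, 0, 0, -0.771, -0.1985, -0.16, 0, 0.7, 0, 0, -0.771, -0.1985, -0.16, 0, 0.7, 0, 0, -0.771, -0.1985, -0.16, -0.03, 0.7, 0, 0, -0.771, -0.1985, -0.16, -0.06, 0.7, 0, 0, -0.771, -0.1985, -0.16, -0.08, 0.7, 0, 0, -0.771, -0.1985, -0.16, -0.08, 0.7, 0, 0, -0.771, -0.1985, -0.16, -0.08, 0.7],
)

```text
time: 16.85
tool_pos: [0.4452, -0.1122, 0.1519]
ee_rot: [-3.141, 0.001, 0.435]
wrist_force: [0.9, 0.3, 0.4]
width: 0.0659
finger_force: 0.0
```

```bash
python3 w.py pics/w6.png large_weight=0.092; python3 - <<'E'
from h import *
p,d=snapshot("scene"); C=cloud("scene",d); cv2.imwrite("pics/s2.png",p[:,:,::-1])
for c,z0,z1,r in [((.645,.048),.02,.09,.03),((.605,-.052),.01,.034,.011)]:
    P=C[(d>0)&(np.hypot(C[...,0]-c[0],C[...,1]-c[1])<r+.01)&(C[...,2]>z0)&(C[...,2]<.17)]
    print(P[:,2].max().round(4),circ(P[P[:,2]<z1],r))
E
```

```text
[ 0.44515681 -0.1121595   0.15190712] [-3.14057478e+00  1.05823616e-03  4.34833034e-01] 0.06589829268337619
large_weight 0.86 [318. 251.] topz 0.0922 top ctr [ 0.4459 -0.112   0.0909] 283 [ 0.4457 -0.1124]
large_weight 0.71 [178. 290.] topz 0.0702 top ctr None 0 None
0.1583 (array([0.64461208, 0.0492215 ]), np.float64(0.0011748580656542698))
0.0509 (array([ 0.60514726, -0.05225056]), np.float64(0.0013430053418771412))
```

View pics/w6.png

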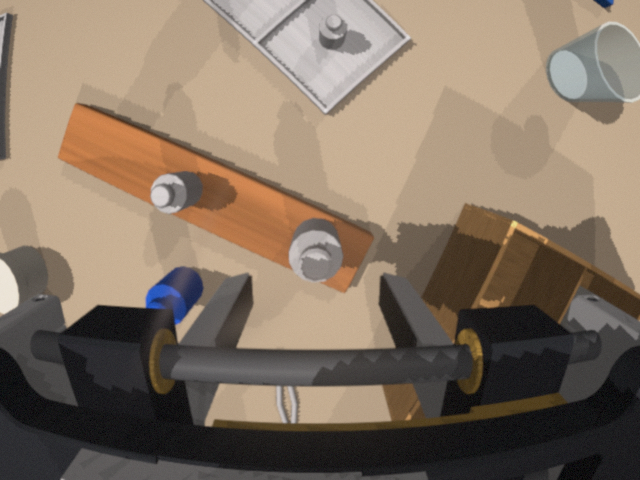

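The large grey weight is at (317,252), centred between the fingers and distinct from the blue one at (172,290). Bottle and small weight stand where placed.

Request:
move_arm(
  steps=[0, 0, 0, 0.0005, 0, -0.03, 0.7, 0, 0, 0, 0.0005, 0, -0.06, 0.7, 0, 0, 0, 0.0005, 0, -0.09, 0.7, 0, 0, 0, 0.0005, 0, -0.103, 0.7, 0, 0, 0, 0.0005, 0, -0.103, 0.7, 0, 0, 0, 0.0005, 0, -0.103, 0.7, 0, 0, 0, 0.0005, 0, -0.103, 0, 0, 0, 0, 0.0005, 0, -0.103, 0, 0, 0, 0, 0.0005, 0, -0.103, 0, 0, 0, 0, 0.0005, 0, -0.103, 0, 0, 0, 0, 0.0005, 0, -0.103, 0, 0, 0, 0, 0.0005, 0, -0.103, 0],
)

```text
time: 18.2
tool_pos: [0.4462, -0.1118, 0.0502]
ee_rot: [-3.141, -0.001, 0.435]
wrist_force: [-1.9, 3.2, 5.6]
width: 0.0378
finger_force: 30.0
```

Request:
move_arm(
  steps=[0, 0, 0, 0, 0, 0.02, 0, 0, 0, 0, 0, 0, 0.05, 0, 0, 0, 0, 0, 0, 0.08, 0, 0, 0, 0, 0, 0, 0.11, 0, 0, 0, 0, 0, 0, 0.12, 0, 0, 0, 0, 0, 0, 0.12, 0],
)

```text
time: 18.8
tool_pos: [0.4465, -0.1127, 0.1698]
ee_rot: [3.14, -0.001, 0.435]
wrist_force: [-0.4, -0.3, -5.1]
width: 0.0376
finger_force: 30.0
```

Request:
move_arm(
  steps=[0, 0, 0, -0.003, 0.02, 0, 0, 0, 0, 0, -0.009, 0.06, 0, 0, 0, 0, 0, -0.015, 0.1, 0, 0, 0, 0, 0, -0.022, 0.145, 0, 0, 0, 0, 0, -0.029, 0.19, 0, 0, 0, 0, 0, -0.036, 0.235, 0, 0, 0, 0, 0, -0.043, 0.28, 0, 0, 0, 0, 0, -0.05, 0.325, 0, 0, 0, 0, 0, -0.057, 0.37, 0, 0, 0, 0, 0, -0.063, 0.41, 0, 0, 0, 0, 0, -0.066, 0.43, 0, 0, 0, 0, 0, -0.0675, 0.44, 0, 0],
)

```text
time: 20.0
tool_pos: [0.3767, 0.3286, 0.166]
ee_rot: [3.141, 0.006, 0.438]
wrist_force: [0.2, -0.8, -4.8]
width: 0.038
finger_force: 30.0
```

Request:
move_arm(
  steps=[0, 0, 0, 0, 0, 0, 0, 0, 0, 0, 0, 0, -0.02, 0, 0, 0, 0, 0, 0, -0.05, 0, 0, 0, 0, 0, 0, -0.08, 0, 0, 0, 0, 0, 0, -0.1, 0, 0, 0, 0, 0, 0, -0.113, 0, 0, 0, 0, 0, 0, -0.113, 0, 0, 0, 0, 0, 0, -0.113, 0, 0, 0, 0, 0, 0, -0.113, 0],
)

```text
time: 20.9
tool_pos: [0.3798, 0.3281, 0.0582]
ee_rot: [-3.141, -0.003, 0.434]
wrist_force: [0.6, 0.3, -4.0]
width: 0.0376
finger_force: 30.0
```

```bash
python3 w.py pics/w7.png large_weight=0.08
```

```text
[0.37979084 0.32811476 0.05819744] [-3.14125932 -0.00326307  0.43434624] 0.03759459728103225
large_weight 0.83 [317. 307.] topz 0.0998 top ctr [0.3847 0.3302 0.0862] 1661 [0.3798 0.3279]
```

View pics/w7.png

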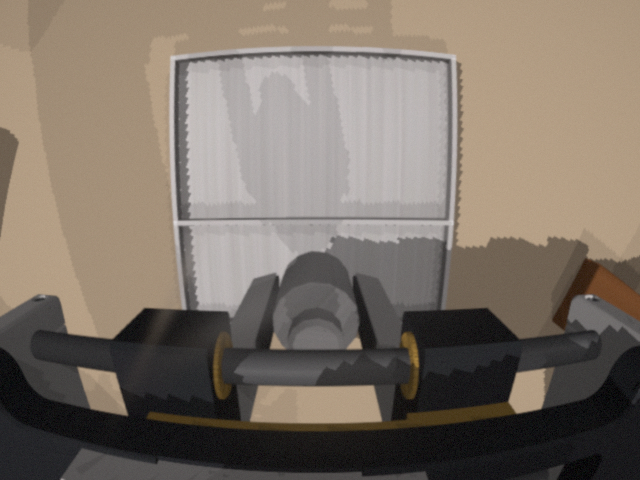

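The large weight hangs over the narrow pocket at (315,320), past the rib at row 222 and centred in x.

Request:
move_arm(
  steps=[0, 0, 0, 0, 0, -0.01, 0, 0, 0, 0, 0, 0, -0.016, 0, 0, 0, 0, 0, 0, -0.02, 0, 0, 0, 0, 0, 0, -0.0205, 0, 0, 0, 0, 0, 0, -0.021, 0, 0, 0, 0, 0, 0, -0.021, 0],
)

```text
time: 21.6
tool_pos: [0.3787, 0.3278, 0.0356]
ee_rot: [3.142, -0.0, 0.435]
wrist_force: [0.6, -0.4, -4.3]
width: 0.0374
finger_force: 30.0
```

Request:
move_arm(
  steps=[0, 0, 0, 0, 0, -0.001, 0, 0, 0, 0, 0, 0, -0.002, 0, 0, 0, 0, 0, 0, -0.002, 0, 0, 0, 0, 0, 0, -0.002, 0],
)

```text
time: 22.0
tool_pos: [0.3788, 0.3279, 0.0342]
ee_rot: [-3.142, -0.001, 0.435]
wrist_force: [-1.1, -1.3, -0.7]
width: 0.0372
finger_force: 30.0
```

Contact has begun (−4.3 to −0.7 N), so I'll release and then go to the can.

Request:
move_arm(
  steps=[0, 0, 0, 0, 0, -0.0005, 0, 0, 0, 0, 0, 0, -0.0005, 0.65, 0, 0, 0, 0, 0, -0.0005, 0.65, 0, 0, 0, 0, 0, -0.0005, 0.65, 0, 0, 0, 0, 0, -0.0005, 0.65, 0, 0, 0, 0, 0, 0.03, 0.65, 0, 0, 0, 0, 0, 0.08, 0.65, 0, 0, 0, 0, 0, 0.13, 0.65, 0, 0, 0, 0, 0, 0.18, 0.85, 0, 0, 0, 0, 0, 0.19, 0.85, 0, 0, 0, 0, 0, 0.19, 0.85],
)

```text
time: 23.1
tool_pos: [0.3797, 0.3285, 0.2263]
ee_rot: [-3.141, -0.006, 0.435]
wrist_force: [0.8, -1.1, -0.2]
width: 0.0793
finger_force: 0.0
```

Request:
move_arm(
  steps=[0, 0, 0, 0.0177, -0.701, 0, 0.85, 0, 0, 0, 0.0177, -0.701, 0, 0.85, 0, 0, 0, 0.0177, -0.701, 0, 0.85, 0, 0, 0, 0.0177, -0.701, 0, 0.85, 0, 0, 0, 0.0177, -0.701, 0, 0.85, 0, 0, 0, 0.0177, -0.701, 0, 0.85, 0, 0, 0, 0.0177, -0.701, 0, 0.85, 0, 0, 0, 0.0177, -0.701, 0, 0.85, 0, 0, 0, 0.0177, -0.701, 0, 0.85, 0, 0, 0, 0.0177, -0.701, 0, 0.85, 0, 0, 0, 0.0177, -0.701, 0, 0.85, 0, 0, 0, 0.0177, -0.701, 0, 0.85],
)

```text
time: 24.3
tool_pos: [0.3923, -0.2735, 0.2202]
ee_rot: [-3.137, 0.002, 0.434]
wrist_force: [0.8, 0.5, 0.9]
width: 0.08
finger_force: 0.0
```

Request:
move_arm(
  steps=[0, 0, 0, 0.0026, -0.101, 0, 0.85, 0, 0, 0, 0.0026, -0.101, 0, 0.85, 0, 0, 0, 0.0026, -0.101, 0, 0.85, 0, 0, 0, 0.0026, -0.101, 0, 0.85, 0, 0, 0, 0.0026, -0.101, 0, 0.85, 0, 0, 0, 0.0026, -0.101, 0, 0.85],
)

```text
time: 24.9
tool_pos: [0.3964, -0.3715, 0.2232]
ee_rot: [-3.141, -0.0, 0.437]
wrist_force: [-0.0, 0.8, 0.8]
width: 0.08
finger_force: 0.0
```

```bash
python3 w.py pics/w8.png spray_can=0.161 amber_bottle=0.147; python3 - <<'E'
from h import *
for n in("scene","side"):
    p,d=snapshot(n); C=cloud(n,d)
    P=C[(d>0)&(np.hypot(C[...,0]-.3787,C[...,1]-.328)<.03)&(C[...,2]>.012)&(C[...,2]<.1)]
    print(P[:,2].max().round(4),circ(P[P[:,2]<.054],.019))
E
```

```text
[ 0.39641978 -0.37154084  0.22316172] [-3.14087790e+00 -5.08225402e-05  4.36548706e-01] 0.08000673975429289
spray_can 0.72 [314. 245.] topz 0.1607 top ctr [ 0.3968 -0.3721  0.1602] 125 [ 0.3966  -0.37195]
amber_bottle 0.68 [357. 134.] topz 0.1475 top ctr [ 0.488  -0.3621  0.1463] 519 [ 0.48805 -0.36205]
0.0789 (array([0.37796862, 0.32705512]), np.float64(0.0023503455213478306))
0.0791 (array([0.37852429, 0.32604126]), np.float64(0.0014213574392563516))
```

View pics/w8.png

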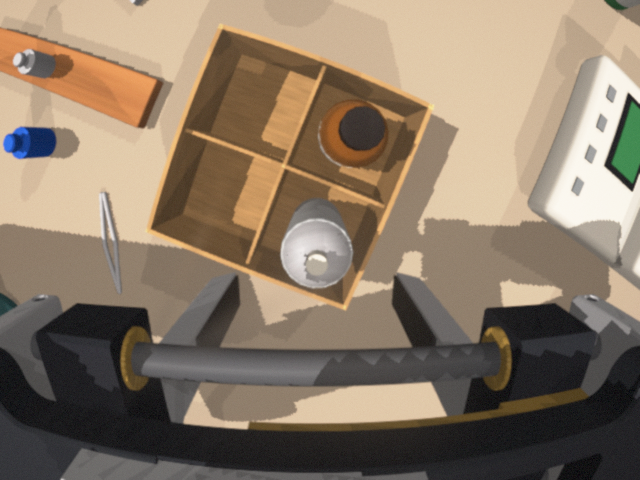

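The can's button is at (317,264), centred between the fingers, with its top at z 0.161. The large weight stands at (0.378, 0.327), top 0.079. The amber bottle is untouched.

Request:
move_arm(
  steps=[0, 0, 0, 0, -0.0005, -0.03, 0.85, 0, 0, 0, 0, -0.0005, -0.06, 0.85, 0, 0, 0, 0, -0.0005, -0.09, 0.85, 0, 0, 0, 0, -0.0005, -0.108, 0.85, 0, 0, 0, 0, -0.0005, -0.11, 0.85, 0, 0, 0, 0, -0.0005, -0.11, 0.85, 0, 0, 0, 0, -0.0005, -0.11, 0, 0, 0, 0, 0, -0.0005, -0.11, 0, 0, 0, 0, 0, -0.0005, -0.11, 0, 0, 0, 0, 0, -0.0005, -0.11, 0, 0, 0, 0, 0, -0.0005, -0.11, 0, 0, 0, 0, 0, -0.0005, -0.11, 0],
)

```text
time: 26.35
tool_pos: [0.3965, -0.3737, 0.1143]
ee_rot: [3.141, -0.0, 0.435]
wrist_force: [-1.0, 1.5, 4.6]
width: 0.0514
finger_force: 29.9
```

Request:
move_arm(
  steps=[0, 0, 0, 0, 0, 0.02, 0, 0, 0, 0, 0, 0, 0.045, 0, 0, 0, 0, 0, 0, 0.075, 0, 0, 0, 0, 0, 0, 0.105, 0, 0, 0, 0, 0, 0, 0.13, 0, 0, 0, 0, 0, 0, 0.13, 0, 0, 0, 0, 0, 0, 0.13, 0],
)

```text
time: 27.05
tool_pos: [0.3961, -0.3736, 0.2424]
ee_rot: [-3.141, 0.0, 0.435]
wrist_force: [-1.0, 0.1, -2.3]
width: 0.0518
finger_force: 29.9
```

Request:
move_arm(
  steps=[0, 0, 0, 0.002, 0.02, 0, 0, 0, 0, 0, 0.004, 0.055, 0, 0, 0, 0, 0, 0.007, 0.095, 0, 0, 0, 0, 0, 0.01, 0.135, 0, 0, 0, 0, 0, 0.014, 0.175, 0, 0, 0, 0, 0, 0.017, 0.215, 0, 0, 0, 0, 0, 0.02, 0.255, 0, 0, 0, 0, 0, 0.023, 0.295, 0, 0, 0, 0, 0, 0.026, 0.335, 0, 0, 0, 0, 0, 0.029, 0.37, 0, 0, 0, 0, 0, 0.031, 0.39, 0, 0, 0, 0, 0, 0.032, 0.4, 0, 0],
)

```text
time: 28.25
tool_pos: [0.4267, 0.0289, 0.2413]
ee_rot: [-3.139, 0.003, 0.438]
wrist_force: [-0.3, -0.6, -2.3]
width: 0.0521
finger_force: 29.9
```

Request:
move_arm(
  steps=[0, 0, 0, 0.002, 0.02, 0, 0, 0, 0, 0, 0.004, 0.055, 0, 0, 0, 0, 0, 0.007, 0.095, 0, 0, 0, 0, 0, 0.01, 0.135, 0, 0, 0, 0, 0, 0.013, 0.175, 0, 0, 0, 0, 0, 0.016, 0.215, 0, 0, 0, 0, 0, 0.019, 0.255, 0, 0, 0, 0, 0, 0.022, 0.295, 0, 0, 0, 0, 0, 0.025, 0.32, 0, 0, 0, 0, 0, 0.0257, 0.336, 0, 0, 0, 0, 0, 0.0257, 0.336, 0, 0, 0, 0, 0, 0.0257, 0.336, 0, 0],
)

```text
time: 29.45
tool_pos: [0.4538, 0.3613, 0.2428]
ee_rot: [3.14, 0.002, 0.434]
wrist_force: [-0.4, -0.4, -2.4]
width: 0.0517
finger_force: 29.9
```

Request:
move_arm(
  steps=[0, 0, 0, 0, 0, -0.02, 0, 0, 0, 0, 0, 0, -0.05, 0, 0, 0, 0, 0, 0, -0.08, 0, 0, 0, 0, 0, 0, -0.1, 0, 0, 0, 0, 0, 0, -0.112, 0, 0, 0, 0, 0, 0, -0.112, 0, 0, 0, 0, 0, 0, -0.112, 0, 0, 0, 0, 0, 0, -0.112, 0],
)

```text
time: 30.25
tool_pos: [0.455, 0.3627, 0.1336]
ee_rot: [-3.141, -0.004, 0.434]
wrist_force: [0.2, -0.9, -2.7]
width: 0.0516
finger_force: 29.9
```

```bash
python3 w.py pics/w9.png spray_can=0.17; python3 - <<'E'
from h import *
for n in("scene","side"):
    p,d=snapshot(n); C=cloud(n,d)
    P=C[(d>0)&(np.hypot(C[...,0]-.454,C[...,1]-.363)<.04)&(C[...,2]>.014)&(C[...,2]<.09)]
    print(P[:,2].min().round(4),circ(P,.026))
E
```

```text
[0.45503152 0.3626585  0.13359573] [-3.14125111 -0.00356102  0.4343427 ] 0.05160631209204044
spray_can 0.57 [314. 296.] topz 0.1799 top ctr [0.4602 0.3647 0.1711] 1093 [0.4633  0.36345]
0.0206 (array([0.45508108, 0.36382946]), np.float64(0.0015641806334349164))
0.0259 (array([0.45547678, 0.36250353]), np.float64(0.0005528463604931147))
```

View pics/w9.png

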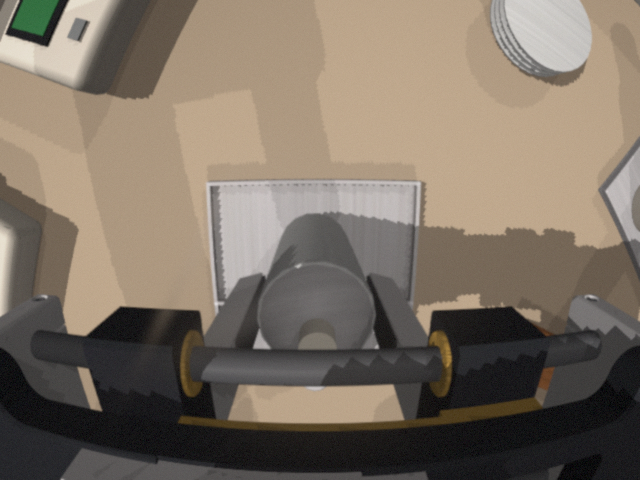

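The can hangs upright and centred over the square tray's wide pocket, base at about row 225, beyond the rib at row 300. Its base is about 20 mm above the floor.

Request:
move_arm(
  steps=[0, 0, 0, 0, 0, -0.008, 0, 0, 0, 0, 0, 0, -0.013, 0, 0, 0, 0, 0, 0, -0.016, 0, 0, 0, 0, 0, 0, -0.017, 0, 0, 0, 0, 0, 0, -0.0175, 0, 0, 0, 0, 0, 0, -0.0175, 0, 0, 0, 0, 0, 0, -0.0175, 0],
)

```text
time: 31.15
tool_pos: [0.4542, 0.3625, 0.1142]
ee_rot: [3.142, -0.0, 0.435]
wrist_force: [0.5, 0.3, -3.0]
width: 0.0517
finger_force: 29.9
```

Request:
move_arm(
  steps=[0, 0, 0, 0, 0, -0.001, 0, 0, 0, 0, 0, 0, -0.001, 0, 0, 0, 0, 0, 0, -0.001, 0],
)

```text
time: 31.45
tool_pos: [0.4542, 0.3625, 0.1134]
ee_rot: [-3.142, -0.001, 0.435]
wrist_force: [0.5, 0.6, -0.4]
width: 0.0515
finger_force: 29.9
```

Touching, so I'll release and rise.

Request:
move_arm(
  steps=[0, 0, 0, 0, 0, -0.0005, 0, 0, 0, 0, 0, 0, -0.0005, 0.8, 0, 0, 0, 0, 0, -0.0005, 0.8, 0, 0, 0, 0, 0, -0.0005, 0.8, 0, 0, 0, 0, 0, -0.0005, 0.8, 0, 0, 0, 0, 0, 0.03, 0.8, 0, 0, 0, 0, 0, 0.07, 0.8, 0, 0, 0, 0, 0, 0.12, 0.8, 0, 0, 0, 0, 0, 0.16, 0.8, 0, 0, 0, 0, 0, 0.16, 0.8],
)

```text
time: 32.45
tool_pos: [0.4562, 0.3638, 0.2815]
ee_rot: [-3.14, -0.014, 0.435]
wrist_force: [0.2, 0.1, 1.2]
width: 0.075
finger_force: 0.0
```

```bash
python3 - <<'E'
from h import *
print(get_obs()["tool_pos"],get_obs()["wrist_force"])
q,_=snapshot("scene");r,_=snapshot("side")
im=np.hstack([q[120:360,100:560],r[100:480,100:480][:240*380//380]]) if 0 else None
a=cv2.resize(q[120:360,100:580],(800,400)); cv2.imwrite("pics/f1.png",a[:,:,::-1])
cv2.imwrite("pics/f2.png",r[:,:,::-1])
for n in("scene","side"):
    p,d=snapshot(n); C=cloud(n,d)
    for nm,c,z0,z1,rr in [("bot",(.645,.048),.02,.09,.03),("small",(.605,-.052),.013,.034,.011),("can",(.454,.363),.02,.12,.026),("large",(.378,.327),.015,.054,.019),("mid",(.44,.003),.024,.058,.015),("amber",(.4877,-.363),.12,.15,.015)]:
        P=C[(d>0)&(np.hypot(C[...,0]-c[0],C[...,1]-c[1])<rr+.008)&(C[...,2]>z0)&(C[...,2]<.17)]
        if len(P): print(n,nm,P[:,2].max().round(4),circ(P[P[:,2]<z1],rr))
E
```

```text
[0.45616043 0.36379837 0.28145578] [0.20155067 0.10488772 1.23547334]
scene bot 0.1572 (array([0.64462624, 0.04917936]), np.float64(0.001160911445095826))
scene small 0.0514 (array([ 0.60539885, -0.05201924]), np.float64(0.0017972620337603632))
scene can 0.1621 (array([0.4541357 , 0.36394625]), np.float64(0.0015621747928135379))
scene large 0.0792 (array([0.37773124, 0.32740024]), np.float64(0.0024220325504662257))
scene mid 0.0783 (array([0.43989853, 0.0042125 ]), np.float64(0.001751122670565077))
scene amber 0.1504 (array([ 0.48819055, -0.36259596]), np.float64(0.003727534466336362))
side bot 0.1581 (array([0.64479185, 0.04783039]), np.float64(0.001034722485663245))
side small 0.0515 (array([ 0.60580701, -0.05370965]), np.float64(0.0011652458443018182))
side can 0.163 (array([0.45477316, 0.36264633]), np.float64(0.0005182084164727441))
side large 0.0793 (array([0.37842653, 0.32594446]), np.float64(0.0005096882023947143))
side mid 0.0791 (array([0.43984361, 0.00284183]), np.float64(0.000899821774548421))
```

View pics/f1.png

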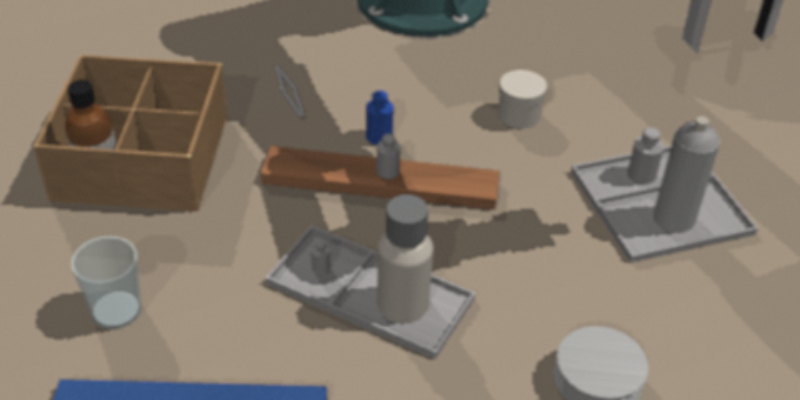

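All four stand upright in the right pockets: bottle (405,270), small weight (322,257), can (688,180) and large weight (646,157). The amber bottle and middle weight have not moved, and the gripper is clear.

```bash
python3 -c "
from bench import *
print(close_job())"
```

```text
the job is handed in; nothing more can be done
None
```

Both kits are made up and handed in at about 33 s: each container stands upright in its tray's wide pocket with its weight in the narrow one, and the amber bottle, middle weight and blue look-alike were left in place.

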